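# Reload the cover-glass dispenser and draw its feed slide

### The job

Load the full (blue) cover-glass reel on the dispenser's upright spindle: lower it gently, without dropping it, until it sits flat on its seat, and let go. Then pull the orange handle of the sprung feed slide all the way out to its stop, hold it there for a moment and guide it back fully home without letting it snap. Leave the empty reel and the other things on the bench where they are.

Things in the scene. Friction and masses are not known exactly. Their poses are not given: they have to be found in the camera images.
- full_reel: Full reel, loose, upright on the bench on either side of the dispenser: two white flanges 64 mm across, 4 mm thick (undersides 0 and 30 mm up), a blue pack 58 mm across between them, and above (34 to 60 mm) a blue collar 30 mm across to grip. A 16 mm bore runs right through. Origin: centre of its underside, z up along the bore. About 0.2 kg.
- empty_reel: The empty reel, loose, on the other side of the dispenser: same size and white flanges, but only a thin grey core 30 mm in diameter between them and a grey collar. Not to be used. Origin: centre of its underside.
- dispenser: The cover-glass dispenser, a white box fixed to the bench, 160 x 140 mm, top at 50 mm, with a blue strip on top near its front. Origin: centre of its underside on the bench; its own -x points out of its front, towards the robot, the way the feed slide is pulled.
- spindle_seat (a point): Centre of the top of the grey seat disc (74 mm in diameter, 54 mm above the bench) at the foot of the steel spindle, 30 mm behind the dispenser's origin; the reel's underside rests here. Axes as the dispenser's.
- spindle_tip (a point): Top of the upright steel spindle, 52 mm above the seat; the spindle is 11 mm in diameter, its last 8 mm tapered to 4 mm.
- feed_grip (a point): Where to grip the feed slide's orange handle: an upright plate 12 mm thick along the pull, 40 mm wide, 21 to 87 mm above the bench, its middle 38 mm before the dispenser's front face when home. The point is mid-plate, 75 mm above the bench, and moves with the slide. A tongue (60 mm wide, top at 31 mm) joins it to the dispenser. Axes as the dispenser's.
- feed_slide (a joint): How far the feed slide is pulled out, in m: 0 home, 0.05 at its stop. A spring pulls it home, with about 5 N at home and 12 N at the stop; let go, it snaps back.
- dropper: White dropper bottle, loose, 30 mm in diameter, 70 mm tall; leave it. Origin: centre of its underside.
- stain: Amber stain bottle with a black cap, loose, 36 mm in diameter, 75 mm tall; leave it. Origin: centre of its underside.
- petri: Closed glass petri dish, loose, 88 mm in diameter, 15 mm tall; leave it. Origin: centre of its underside.
- pen: Blue pen lying on the bench, loose, 12 mm thick, about 140 mm long along its x; leave it. Origin: under its middle.

How it is judged:
By the outcome, as a careful person would: the job done as asked, in the order asked, and still so for the second after the job is handed in, with the robot touching nothing.
It also fails if it takes over 62 s, if anything falls off the work surface, if the arm or the gripper's body presses on something with over 40 N, if the wrist force passes 120 N, or if a joint passes its speed limit or range.

### The arm

A 6-joint arm with a two-finger parallel gripper is mounted at the origin on the work surface. World frame = base frame: x ahead of the robot, y to its left, z up, the work surface at z = 0. Lengths are in m, angles in rad, forces in N, time in s.
With the tool pointing down it reaches from about 0.275 to 0.725 m from the base axis. Payload 15.9 kg.
Tool frame: the origin (TCP) lies on the centre line of the jaws, within the pads' length; the fingertips stand 8 mm ahead of it and the grasp point (between the pads) lies 11 mm behind it; z points along the fingers, y is the line along which they close (so a half turn about z gives the same grasp; the last joint's range is limited). The gripper opens to 85 mm and grips with 20 to 120 N. Pads are 22 mm wide; open, the fingers measure 114 mm over their backs; the gripper's body (76 mm by 85 mm) begins 54 mm behind the grasp point. The pads swing forward as they close: fully open they stand 13 mm farther back than shut.
Start: joints at [1.268, 0.213, -0.034, 1.323, 0, 1.571], TCP at [0.149, 0.477, 0.239] pointing down, gripper open.
Joint ranges: [-2.98, 2.98], [-0.74, 1.72], [-1.14, 1.35], [-2.1, 2.04], [-1.57, 1.44], [-3.14, 3.14]. Speed limits (rad/s): [1.89, 1.89, 2.39, 2.57, 3.14, 3.14].

### API

Orientations are given as a unit quaternion [x, y, z, w].
In Python, from station import bot gives the robot as it stands.
- The arm moves only by the tool send_rows, never from a script. Its argument "series" is a list of rows, each a list of 6 numbers: the shift along the world's x, y, z in m, then the turn, a rotation vector about the world's x, y, z in rad. In form: [[tx, ty, tz, rx, ry, rz], ...]. A call has 1 to 12 rows; each row shifts and turns the commanded pose from where the row before left it; what a row does not reach is not made up. A row lasts 1/8 s, in which the tool goes at most 62.5 mm and 10.7 degrees, less where a joint would pass 70% of its speed; a pose out of reach is approached as far as the arm can. A call with a gripper value outside its range is refused whole. "claw" is the finger opening in m, from 0 to 0.0854, set as the call begins (left out, the last holds). The fingers move at their own pace and stop on an object; the grip force is fixed at half the most. Time passes only in rows, so rows that do not move let the fingers close. It gives the time, the measured TCP pose, the force, the opening and the grip force at its end, in the units of the state.
- bot.read_state(): the state, without advancing time (a new reading comes with each control period).
- bot.grab_frame(name): name is "scene" or "top" or "wrist"; returns a dict with "img" (420x560x3 uint8, red, green, blue), "fx", "fy", "cx", "cy" (pixels), "dist_coeffs" ([k1, k2, p1, p2, k3] as OpenCV has them; the pictures are not rectified), "rvec" (rotation vector, rad) and "tvec" (3), from world to camera coordinates, as OpenCV has them; the wrist camera has in their place "hand_eye" (4x4, takes a point from camera to tool coordinates, whose origin is the TCP and whose axes are the flange's). Camera axes: x right, y down, z forward; pixel columns grow to the right and rows downward; lengths in m; the calibration is good to about 2 mm. A picture is of the moment at which its call begins: read the wrist's pose just before it. There is no depth.
- bot.hand_in(): hands the job in; it is judged then, once.
The state is a dict: "clock": time; "joints": joint angles; "dq": joint speeds; "effort": joint torques, N m; "tcp_pos": TCP position; "orientation": TCP orientation; "contact_force": force on the tool from outside, world axes, zero at the start; "wrist_torque": the same for the moment, N m; "width": opening from 0.0 (shut) to 1.0 (fully open); "finger_force": force on a finger pad.
Only numpy, scipy, OpenCV 4.12 (cv2) and the standard library are available. Lean on these libraries where they do the work, as an engineer would, in place of code of your own. Each camera call takes 0.05 s, during which the arm holds its last target. There are 200 camera calls.

## Working session

There is one attempt and no reset: what is moved stays moved. The work goes in short steps, Python scripts to look and compute and a tool call to move; the robot and the scene stay as the last step left them, time stands still between calls to the robot, and variables do not carry over. Pictures are saved under pics/ and viewed, at most 10 in all, crops included, and the job is handed in when it is done.

Besides the shell and the picture viewer there is one more tool, called after "Request:" as name(argument=value, ...), one argument or row to a line, values as JSON. send_rows: Moves the arm, as the interface text tells. Its arguments: {"type":"object","properties":{"series":{"type":"array","items":{"type":"array","items":{"type":"number"}}},"claw":{"type":"number"}},"required":["series"]}

```bash
mkdir -p pics; cat > h.py <<'E'
import numpy as np, cv2, json
from station import bot
from scipy.spatial.transform import Rotation as R
def grab(n,save=None):
    s=bot.read_state(); f=bot.grab_frame(n)
    if save: cv2.imwrite(f'pics/{save}.png',f['img'][...,::-1])
    K=np.array([[f['fx'],0,f['cx']],[0,f['fy'],f['cy']],[0,0,1]])
    d=np.array(f['dist_coeffs'],float)
    if 'hand_eye' in f and f['hand_eye'] is not None:
        T=np.eye(4);T[:3,:3]=R.from_quat(s['orientation']).as_matrix();T[:3,3]=s['tcp_pos']
        W=T@np.array(f['hand_eye'])   # cam->world
        Rm=W[:3,:3].T; t=-Rm@W[:3,3]
    else:
        Rm=cv2.Rodrigues(np.array(f['rvec'],float))[0]; t=np.array(f['tvec'],float).ravel()
    c=dict(K=K.tolist(),d=d.tolist(),R=Rm.tolist(),t=t.tolist())
    if save: json.dump(c,open(f'pics/{save}.json','w'))
    return f['img'],c
def cam(name): return json.load(open(f'pics/{name}.json'))
def ray(c,uv):
    K,d,Rm,t=[np.array(c[k]) for k in('K','d','R','t')]
    p=cv2.undistortPoints(np.array([[uv]],float),K,d)[0,0]
    v=Rm.T@np.array([p[0],p[1],1]); return -Rm.T@t, v/np.linalg.norm(v)
def at_z(c,uv,z):
    o,v=ray(c,uv); return o+v*(z-o[2])/v[2]
def tri(*obs):
    A=np.zeros((3,3));b=np.zeros(3)
    for c,uv in obs:
        o,v=ray(c,uv);P=np.eye(3)-np.outer(v,v);A+=P;b+=P@o
    x=np.linalg.solve(A,b)
    return x,[np.linalg.norm((np.eye(3)-np.outer(v,v))@(x-o)) for o,v in [ray(c,uv) for c,uv in obs]]
def proj(c,X):
    K,d,Rm,t=[np.array(c[k]) for k in('K','d','R','t')]
    return cv2.projectPoints(np.array(X,float).reshape(-1,3),cv2.Rodrigues(Rm)[0],t,K,d)[0].reshape(-1,2)
E
python3 - <<'E'
from h import *
for n in('scene','top'):
    im,c=grab(n,n+'0'); print(n,ray(c,(280,210)))
s=bot.read_state();print({k:np.round(v,3) for k,v in s.items()})
a=cv2.imread('pics/top0.png');cv2.imwrite('pics/top0b.png',cv2.resize(a,(800,600),interpolation=cv2.INTER_CUBIC))
a=cv2.imread('pics/scene0.png');cv2.imwrite('pics/scene0b.png',cv2.resize(a,(800,600),interpolation=cv2.INTER_CUBIC))
E
```

```text
scene (array([1.09669418, 0.06777696, 0.98294583]), array([-0.53009731, -0.12455082, -0.83873949]))
top (array([ 0.34764537, -0.08987222,  1.13127637]), array([ 0.1922976,  0.0036142, -0.98133  ]))
{'clock': np.float64(0.1), 'joints': array([ 1.268,  0.213, -0.035,  1.323,  0.   ,  1.571]), 'dq': array([-0.001, -0.001,  0.001, -0.002,  0.001,  0.   ]), 'effort': array([ 1.0000e-03, -6.8724e+01,  4.8781e+01,  1.2000e-02,  0.0000e+00,
       -0.0000e+00]), 'tcp_pos': array([0.149, 0.477, 0.239]), 'orientation': array([ 0.151,  0.989, -0.   , -0.   ]), 'contact_force': array([ 0.891, -0.023,  1.048]), 'wrist_torque': array([0.044, 0.009, 0.01 ]), 'finger_force': np.float64(0.0), 'width': np.float64(1.002)}
```

View pics/top0b.png

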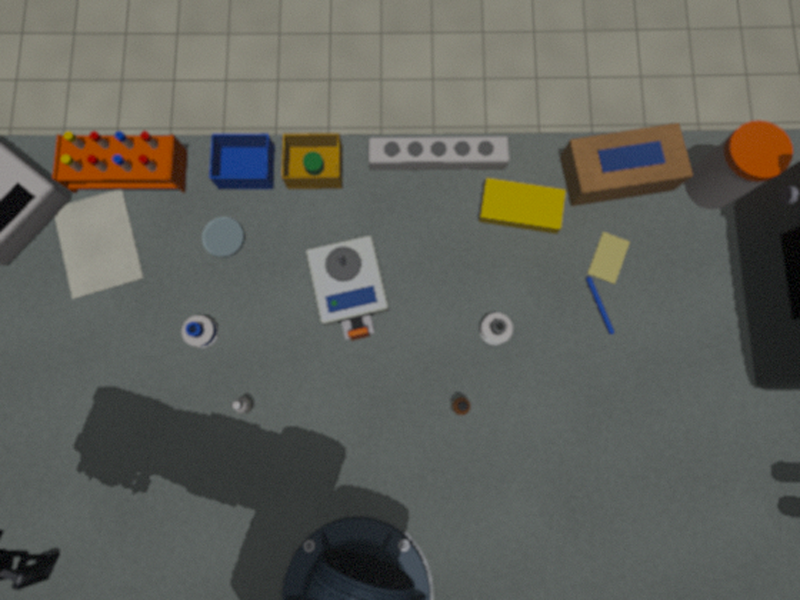

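View pics/scene0b.png

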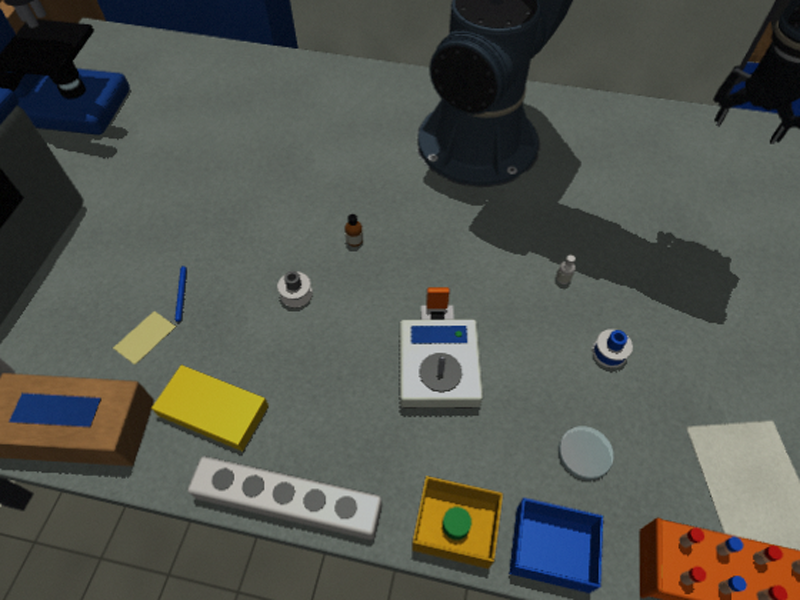

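The top view shows the full blue reel at (198,330), the empty reel at (496,328), the spindle at (343,262) and the orange handle at (358,331), all in 800x600 pixels. In the scene view the blue collar is at (618,338), the spindle tip at (441,358) and the handle top at (438,290).

```bash
python3 - <<'E'
from h import *
T,S=cam('top0'),cam('scene0')
k=.7
for n,a,b in [('collar top',(196,327),(618,334)),('tip',(343,260),(441,358)),('handle top',(358,329),(438,290))]:
    print(n,np.round(tri((T,np.array(a)*k),(S,np.array(b)*k)),4) if 0 else [np.round(q,4) for q in tri((T,np.array(a)*k),(S,np.array(b)*k))])
for n,a,z in [('fl',(307,250),.05),('fr',(373,237),.05),('nl',(322,322),.05),('nr',(387,303),.05),('seat',(343,262),.054),('strip l',(327,300),.05),('strip r',(377,290),.05),('dropper',(242,404),.05),('stain',(460,404),.05)]:
    print(n,np.round(at_z(T,np.array(a)*k,z),4))
f=bot.grab_frame('wrist');print(np.round(f['hand_eye'],4),f['fx'],f['dist_coeffs'])
E
```

```text
collar top [array([0.5049, 0.3181, 0.0658]), array([0.0032, 0.0032])]
tip [array([0.6318, 0.0265, 0.0919]), array([0.0013, 0.0013])]
handle top [array([ 0.4956, -0.0039,  0.0881]), array([0.001, 0.001])]
fl [0.6651 0.1039 0.05  ]
fr [ 0.6919 -0.0311  0.05  ]
nl [0.5158 0.0702 0.05  ]
nr [ 0.5536 -0.0597  0.05  ]
seat [0.6382 0.0294 0.054 ]
strip l [0.5605 0.0611 0.05  ]
strip r [ 0.5804 -0.0396  0.05  ]
dropper [0.3559 0.2221 0.05  ]
stain [ 0.3531 -0.2011  0.05  ]
[[-1.500e-03 -9.512e-01 -3.085e-01  7.930e-02]
 [ 1.000e+00 -1.500e-03 -2.000e-04 -2.000e-04]
 [-2.000e-04 -3.085e-01  9.512e-01 -1.340e-01]
 [ 0.000e+00  0.000e+00  0.000e+00  1.000e+00]] 348.427240708185 [0.00394861 0.         0.         0.         0.        ]
```

Request:
send_rows(
  series=[
    [0.044,-0.02,-0.005,0,0,-0.132],
    [0.044,-0.02,-0.005,0,0,-0.132],
    [0.044,-0.02,-0.005,0,0,-0.132],
    [0.044,-0.02,-0.005,0,0,-0.132],
    [0.044,-0.02,-0.005,0,0,-0.132],
    [0.044,-0.02,-0.005,0,0,-0.132],
    [0.044,-0.02,-0.005,0,0,-0.132],
    [0.044,-0.02,-0.005,0,0,-0.132],
    [0,0,0,0,0,0],
    [0,0,0,0,0,0],
  ],
  claw=0.05,
)

```text
clock: 1.4
tcp_pos: [0.5007, 0.3172, 0.199]
orientation: [0.628, 0.778, -0.0, -0.0]
contact_force: [-0.1, -0.0, 0.2]
width: 0.583
finger_force: 0.0
```

```bash
python3 - <<'E'
from h import *
im,c=grab('wrist','w1')
cv2.imwrite('pics/w1b.png',cv2.resize(im[...,::-1],(800,600),interpolation=cv2.INTER_CUBIC))
s=bot.read_state();print(s['clock'],s['tcp_pos'],R.from_quat(s['orientation']).as_matrix().round(4).tolist(),s['width'],s['joints'])
print(proj(c,[[.505,.318,.06]])/.7)
E
```

```text
1.45 [0.50037596 0.31757842 0.19927833] [[-0.2118, 0.9773, -0.0005], [0.9773, 0.2118, -0.0001], [0.0, -0.0005, -1.0]] 0.5856403481147537 [5.65433208e-01 4.16047962e-01 1.44707079e-01 1.29987046e+00
 1.85860547e-04 1.92278966e+00]
[[408.86941706 285.75213964]]
```

View pics/w1b.png

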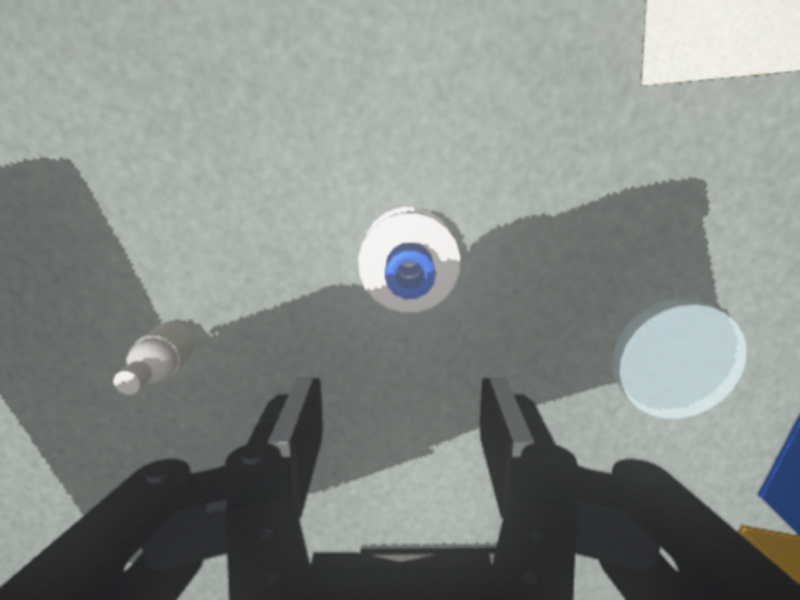

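The wrist view shows the full reel with its flange centred near (409,260) and the bore near (409,270). Next I'll move the camera for a second view and take crops.

Request:
send_rows(
  series=[
    [0.02,0.03,-0.02,0,0,0],
    [0.02,0.03,-0.02,0,0,0],
    [0,0,0,0,0,0],
    [0,0,0,0,0,0],
  ],
)

```text
clock: 1.95
tcp_pos: [0.5402, 0.3776, 0.1598]
orientation: [0.628, 0.778, 0.0, 0.0]
contact_force: [0.1, -0.3, 0.3]
width: 0.588
finger_force: 0.0
```

```bash
python3 - <<'E'
from h import *
im,c=grab('wrist','w2')
u,v=np.round(proj(c,[.506,.325,.05])[0]).astype(int);print(u,v)
a=cv2.imread('pics/w1.png')[150:225,245:330]; v0,u0=max(v-45,0),u-45
b=cv2.imread('pics/w2.png')[v0:v0+90,u0:u0+90]; print('w2 origin',u0,v0)
a=cv2.resize(a,None,fx=4.5,fy=4.5,interpolation=cv2.INTER_CUBIC);b=cv2.resize(b,None,fx=4.5,fy=4.5,interpolation=cv2.INTER_CUBIC)
o=np.zeros((410,800,3),np.uint8);o[:a.shape[0],:a.shape[1]]=a;o[:b.shape[0],390:390+b.shape[1]]=b
cv2.imwrite('pics/cr1.png',o)
E
```

```text
223 265
w2 origin 178 220
```

View pics/cr1.png

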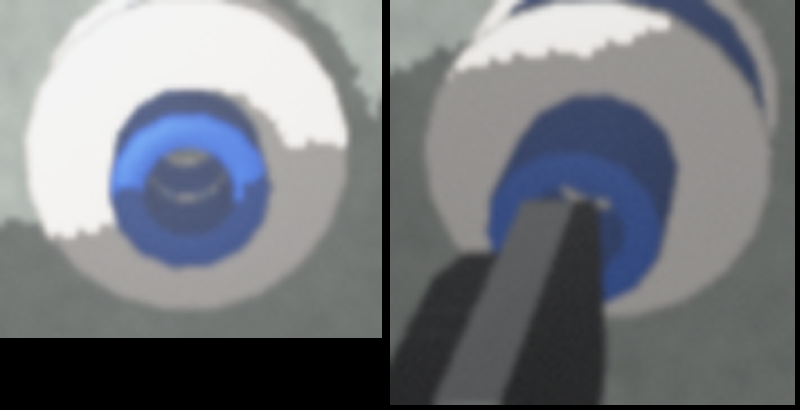

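Left crop: the collar-top ring is centred at (190,191). Right crop: the ring centre is about (575,227), with a finger covering part of it.

```bash
python3 - <<'E'
from h import *
A,B=cam('w1'),cam('w2')
g=lambda u,v,o:(o[0]+(u+.5)/4.5-.5,o[1]+(v+.5)/4.5-.5)
p,q=g(190,191,(245,150)),g(185,227,(178,220))
print(tri((A,p),(B,q)),at_z(A,p,.06),at_z(B,q,.06))
print('flange',at_z(A,g(187,152,(245,150)),.034))
for n in('top0','scene0'):print(n,proj(cam(n),[.505,.325,.06])/.7)
# predicted outlines check
th=np.linspace(0,2*np.pi,100)
for c,o in((A,(245,150)),(B,(178,220))):
  X=tri((A,p),(B,q))[0]
  for r,z in((.015,.06),(.032,.034)):
    P=proj(c,np.c_[X[0]+r*np.cos(th),X[1]+r*np.sin(th),0*th+z]);P=(P-o+.5)*4.5-.5
    print(r,P.min(0).round(),P.max(0).round())
E
```

```text
(array([0.50404309, 0.32408433, 0.05726037]), [np.float64(0.00024064298736409763), np.float64(0.00024064298736408085)]) [0.50405296 0.32466265 0.06      ] [0.50406129 0.32573049 0.06      ]
flange [0.50371002 0.32558973 0.034     ]
top0 [[191.84477453 327.53247057]]
scene0 [[619.08013694 336.56660289]]
0.015 [106. 112.] [273. 273.]
0.032 [24. -5.] [351. 314.]
0.015 [ 93. 153.] [274. 315.]
0.032 [31.  2.] [383. 323.]
```

Request:
send_rows(
  series=[
    [-0.018,-0.0265,0,0,0,0],
    [-0.018,-0.026,0,0,0,0],
    [0,0,-0.03,0,0,0],
    [0,0,-0.03,0,0,0],
    [0,0,-0.03,0,0,0],
    [0,0,-0.016,0,0,0],
    [0,0,-0.007,0,0,0],
    [0,0,0,0,0,0],
    [0,0,0,0,0,0],
  ],
)

```text
clock: 3.12
tcp_pos: [0.5056, 0.3251, 0.0473]
orientation: [0.628, 0.778, 0.001, 0.0]
contact_force: [-0.9, 0.1, -0.1]
width: 0.583
finger_force: 0.0
```

```bash
python3 - <<'E'
from h import *
im,c=grab('wrist','w3')
cv2.imwrite('pics/w3b.png',cv2.resize(im[...,::-1],(800,600),interpolation=cv2.INTER_CUBIC))
s=bot.read_state();print(s['tcp_pos'],s['contact_force'])
E
```

```text
[0.50557873 0.32506707 0.04721508] [-0.60789051 -0.49814676  0.03323885]
```

View pics/w3b.png

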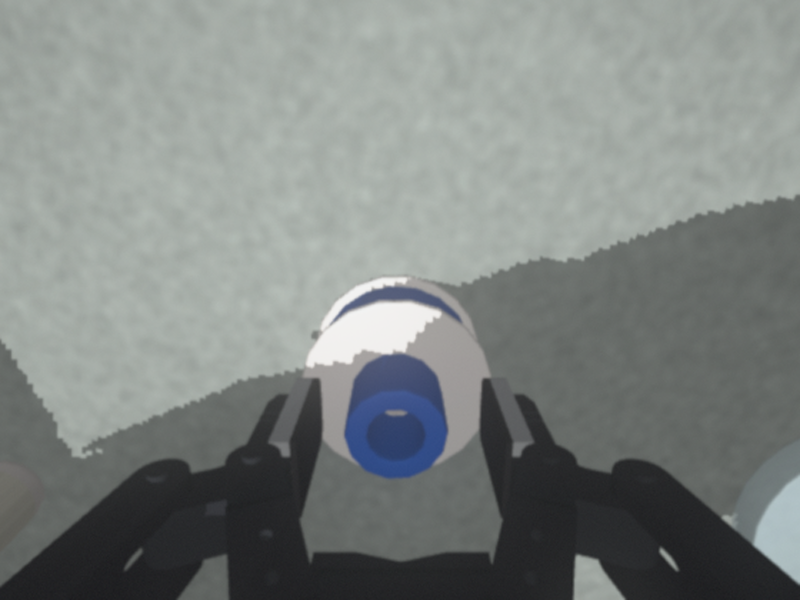

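The collar sits between the open fingers, with its top ring and bore centred at (396,433). Closing now.

Request:
send_rows(
  series=[
    [0,0,0,0,0,0],
    [0,0,0,0,0,0],
    [0,0,0,0,0,0],
    [0,0,0,0,0,0],
    [0,0,0,0,0,0],
    [0,0,0,0,0,0],
  ],
  claw=0.02,
)

```text
clock: 3.92
tcp_pos: [0.5054, 0.3249, 0.047]
orientation: [0.628, 0.778, 0.0, 0.0]
contact_force: [-1.6, -1.5, 7.4]
width: 0.333
finger_force: 58.7
```

```bash
python3 - <<'E'
from h import *
print('reel est',at_z(cam('w3'),(396*.7,433.5*.7),.06))
im,c=grab('wrist','w4')
cv2.imwrite('pics/w4b.png',cv2.resize(im[240:400,180:380,::-1],(800,640),interpolation=cv2.INTER_CUBIC)[:600])
s=bot.read_state();print(s['tcp_pos'],s['contact_force'],s['width'],s['finger_force'])
E
```

```text
reel est [0.50385496 0.32546588 0.06      ]
[0.50540903 0.32489463 0.04705502] [-2.08850478 -1.83522373  7.86581328] 0.3330292058092681 58.71210917830467
```

View pics/w4b.png

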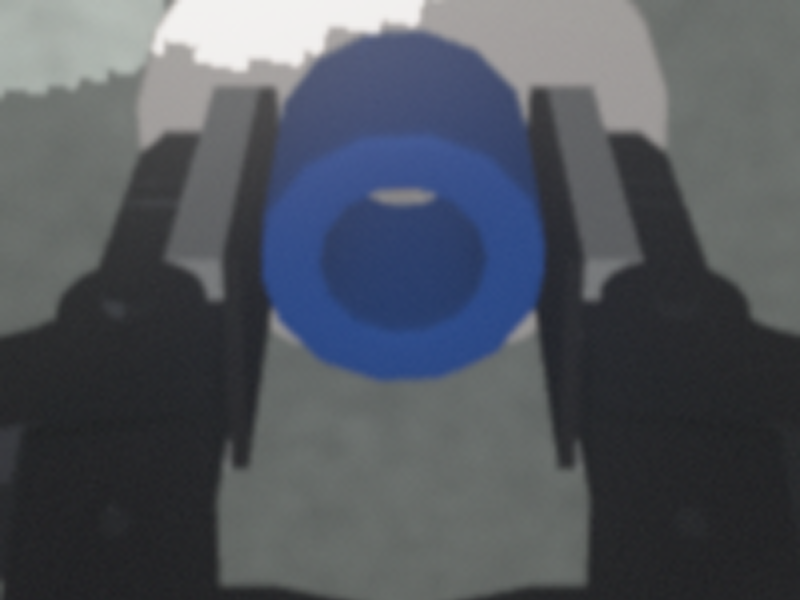

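The collar is gripped, with its ring centre at crop (403,257). I'll compute the bore offset in the tool frame, lift, and go look at the spindle.

```bash
python3 - <<'E'
from h import *
c=cam('w4'); X=at_z(c,(180+(403.5)/4-.5,240+(257.5)/4-.5),.06); s=bot.read_state()
print(X, X-s['tcp_pos'], s['tcp_pos'])
E
```

```text
[0.50486119 0.32556199 0.06      ] [-0.00054784  0.00066736  0.01294498] [0.50540903 0.32489463 0.04705502]
```

Request:
send_rows(
  series=[
    [0,0,0.005,0,0,0],
    [0,0,0.015,0,0,0],
    [0,0,0.03,0,0,0],
    [0,0,0.03,0,0,0],
    [0,0,0.03,0,0,0],
    [0,0,0.03,0,0,0],
    [0,0,0,0,0,0],
    [0,0,0,0,0,0],
  ],
)

```text
clock: 4.97
tcp_pos: [0.5049, 0.3246, 0.1858]
orientation: [0.628, 0.778, -0.0, -0.0]
contact_force: [0.2, -0.3, -2.3]
width: 0.324
finger_force: 59.5
```

Request:
send_rows(
  series=[
    [0.006,-0.018,0.005,0,0,0],
    [0.012,-0.037,0.005,0,0,0],
    [0.013,-0.038,0.005,0,0,0],
    [0.013,-0.038,0.005,0,0,0],
    [0.013,-0.038,0,0,0,0],
    [0.013,-0.038,0,0,0,0],
    [0.013,-0.038,0,0,0,0],
    [0.013,-0.038,0,0,0,0],
    [0.013,-0.038,0,0,0,0],
    [0.013,-0.038,0,0,0,0],
    [0.004,-0.009,0,0,0,0],
    [0,0,0,0,0,0],
  ],
)

```text
clock: 6.48
tcp_pos: [0.6307, -0.044, 0.2057]
orientation: [0.629, 0.778, -0.0, -0.001]
contact_force: [-0.6, 0.8, -1.6]
width: 0.333
finger_force: 59.5
```

Request:
send_rows(
  series=[
    [0,0,0,0,0,0],
    [0,0,0,0,0,0],
  ],
)

```text
clock: 6.72
tcp_pos: [0.6308, -0.0423, 0.2064]
orientation: [0.628, 0.778, 0.0, -0.0]
contact_force: [-0.4, -0.4, -1.2]
width: 0.334
finger_force: 59.5
```

```bash
python3 - <<'E'
from h import *
im,c=grab('wrist','w5')
s=bot.read_state();print(s['clock'],s['tcp_pos'],s['orientation'],s['joints'],proj(c,[.633,.027,.106]))
E
```

```text
6.775 [ 0.63092408 -0.04245628  0.20647245] [6.27905043e-01 7.78289955e-01 3.40261604e-05 4.07380401e-05] [-6.71952619e-02  5.02432883e-01  2.95995913e-01  1.36425357e+00
  8.92802322e-06  1.29052181e+00] [[306.53982468 116.84972951]]
```

Request:
send_rows(
  series=[
    [0,-0.03,0.0,0,0,0],
    [0,-0.03,0.0,0,0,0],
    [0,0,0,0,0,0],
    [0,0,0,0,0,0],
    [0,0,0,0,0,0],
  ],
)

```text
clock: 7.4
tcp_pos: [0.6311, -0.1023, 0.2064]
orientation: [0.628, 0.778, 0.0, -0.0]
contact_force: [0.3, 0.3, -1.9]
width: 0.329
finger_force: 59.6
```

```bash
python3 - <<'E'
from h import *
im,c=grab('wrist','w6')
s=bot.read_state();print(s['clock'],s['tcp_pos'],s['orientation'],proj(c,[.633,.027,.106]))
a=cv2.imread('pics/w5.png')[:300,80:480];b=cv2.imread('pics/w6.png')[:300,80:480]
cv2.imwrite('pics/w56.png',cv2.resize(np.vstack([a,b]),(800,1200),interpolation=cv2.INTER_CUBIC)[:600] if 0 else np.hstack([a,b]))
E
```

```text
7.45 [ 0.63114146 -0.10242678  0.20638967] [6.27941931e-01 7.78260194e-01 4.64196867e-05 9.77545515e-06] [[329.42259082  15.04297281]]
```

View pics/w56.png

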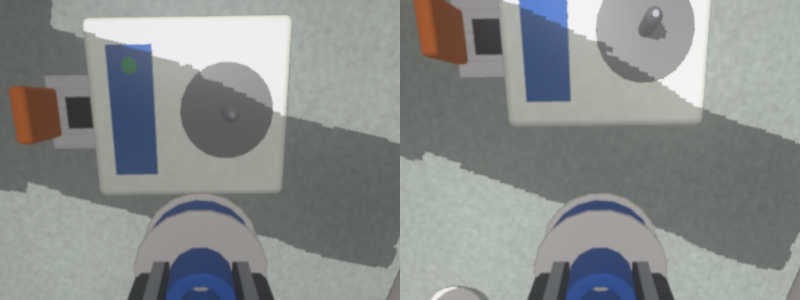

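The seat and spindle show in both views: left tip near (230,113), seat disc centred at (226,110); right tip near (656,12). The handle is at left, around (35,115). I'll enlarge the spindle.

```bash
python3 - <<'E'
from h import *
a=cv2.imread('pics/w5.png')[55:165,255:360];b=cv2.imread('pics/w6.png')[0:110,270:375]
f=lambda i:cv2.resize(cv2.convertScaleAbs(i,alpha=1.5),None,fx=3.8,fy=3.8,interpolation=cv2.INTER_CUBIC)
o=np.hstack([f(a),f(b)]);print(o.shape);cv2.imwrite('pics/cr5.png',o)
E
```

```text
(418, 798, 3)
```

View pics/cr5.png

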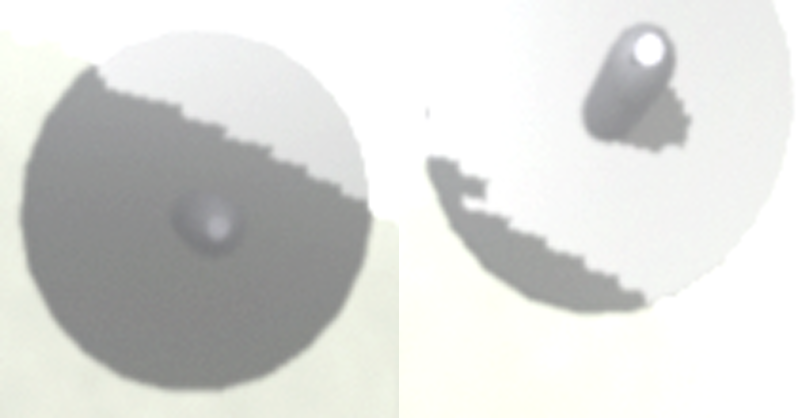

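Enlarged: the left tip is at (217,226), with the seat disc spanning 21–371 × 31–390. The right tip is at (649,49).

```bash
python3 - <<'E'
from h import *
A,B=cam('w5'),cam('w6')
g=lambda u,v,o:(o[0]+(u+.5)/3.8-.5,o[1]+(v+.5)/3.8-.5)
p,q=g(217,226,(255,55)),g(250,49,(270,0))
X,r=tri((A,p),(B,q));print('tip',X,r,at_z(A,p,.106),at_z(B,q,.106))
print('seat',at_z(A,g(196,210.5,(255,55)),.054))
th=np.linspace(0,2*np.pi,200);S=[.6335,.029]
def ext(c,S,o):
    P=proj(c,np.c_[S[0]+.037*np.cos(th),S[1]+.037*np.sin(th),0*th+.054]);P=(P-o+.5)*3.8-.5;return P.min(0).round(1),P.max(0).round(1)
S=at_z(A,g(196,210.5,(255,55)),.054)
print(ext(A,S,(255,55)),'obs 21 31 371 390');print(ext(B,S,(270,0)),'obs 28 ? 394 311')
# handle
h=lambda u,v:(u+80,v)
print('handle top corners tri', [np.round(tri((A,h(*a)),(B,h(*b)))[0],4) for a,b in [((10,87),(15,-5)),((22,143),(32,53))][1:]])
E
```

```text
tip [0.63615434 0.02934864 0.10464821] [np.float64(0.00013242104478553338), np.float64(0.00013242104478574743)] [0.63589404 0.0293799  0.106     ] [0.63616013 0.0290384  0.106     ]
seat [0.6357876  0.03028734 0.054     ]
(array([17.9, 17. ]), array([374.5, 388.5])) obs 21 31 371 390
(array([  18.6, -119. ]), array([400.8, 307.8])) obs 28 ? 394 311
handle top corners tri [array([ 0.4994, -0.021 ,  0.0923])]
```

Request:
send_rows(
  series=[
    [0.0014,0.03,0,0,0,0],
    [0.002,0.04,0,0,0,0],
    [0.002,0.04,0,0,0,0],
    [0,0.021,0,0,0,0],
    [0,0,-0.02,0,0,0],
    [0,0,-0.02,0,0,0],
    [0,0,0,0,0,0],
    [0,0,0,0,0,0],
    [0,0,0,0,0,0],
  ],
)

```text
clock: 8.57
tcp_pos: [0.637, 0.0277, 0.1673]
orientation: [0.628, 0.778, 0.0, 0.001]
contact_force: [0.0, -0.7, -2.3]
width: 0.332
finger_force: 59.6
```

Request:
send_rows(
  series=[
    [-0.0004,0.0007,0,0,0,0],
    [0,0,-0.005,0,0,0],
    [0,0,-0.005,0,0,0],
    [0,0,-0.005,0,0,0],
    [0,0,-0.005,0,0,0],
    [0,0,-0.005,0,0,0],
    [0,0,0,0,0,0],
    [0,0,0,0,0,0],
  ],
)

```text
clock: 9.57
tcp_pos: [0.6362, 0.0284, 0.1415]
orientation: [0.628, 0.778, 0.0, 0.0]
contact_force: [-0.9, -0.2, -2.8]
width: 0.326
finger_force: 59.6
```

```bash
python3 - <<'E'
from h import *
s=bot.read_state();print(s['tcp_pos'],s['contact_force'],s['wrist_torque'])
for n in('scene','top'):grab(n,n+'1')
a=cv2.imread('pics/scene1.png');c=cam('scene1');u,v=proj(c,[.636,.029,.1])[0].astype(int);print(u,v)
a=a[v-55:v+45,u-65:u+65]
cv2.imwrite('pics/sc1.png',cv2.resize(a,None,fx=5,fy=5,interpolation=cv2.INTER_CUBIC))
E
```

```text
[0.63617595 0.0284364  0.14148806] [-0.86956438 -0.24904663 -2.77559084] [-0.07941533  0.05056169 -0.00306223]
309 250
```

View pics/sc1.png

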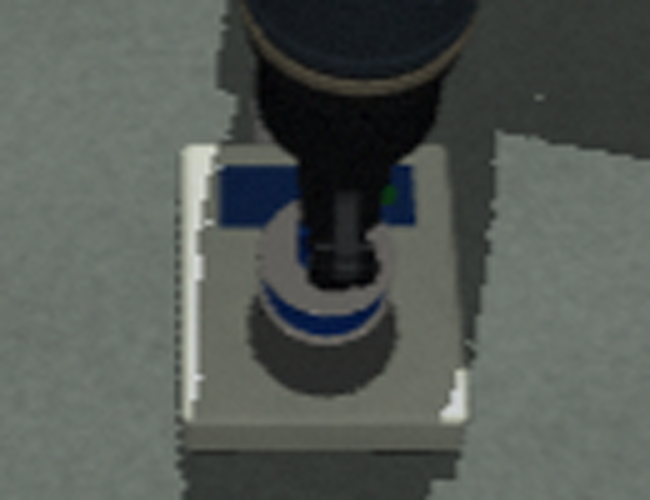

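The reel hangs over the seat with the spindle inside the bore and no contact force. I'll lower it further.

Request:
send_rows(
  series=[
    [0,0,-0.006,0,0,0],
    [0,0,-0.006,0,0,0],
    [0,0,-0.006,0,0,0],
    [0,0,-0.006,0,0,0],
    [0,0,-0.005,0,0,0],
    [0,0,-0.004,0,0,0],
    [0,0,0,0,0,0],
    [0,0,0,0,0,0],
  ],
)

```text
clock: 10.68
tcp_pos: [0.6362, 0.0284, 0.1085]
orientation: [0.628, 0.778, 0.0, 0.0]
contact_force: [-0.0, 0.3, -2.2]
width: 0.333
finger_force: 59.6
```

Expected contact at TCP z ≈ 0.101; creeping down.

Request:
send_rows(
  series=[
    [0,0,-0.002,0,0,0],
    [0,0,-0.002,0,0,0],
    [0,0,-0.001,0,0,0],
    [0,0,-0.001,0,0,0],
    [0,0,-0.0005,0,0,0],
    [0,0,0,0,0,0],
    [0,0,0,0,0,0],
  ],
)

```text
clock: 11.55
tcp_pos: [0.6361, 0.0284, 0.1019]
orientation: [0.628, 0.778, 0.0, 0.0]
contact_force: [-0.9, 0.6, -2.2]
width: 0.33
finger_force: 59.6
```

Request:
send_rows(
  series=[
    [0,0,-0.0005,0,0,0],
    [0,0,-0.0005,0,0,0],
    [0,0,0,0,0,0],
    [0,0,0,0,0,0],
  ],
)

```text
clock: 12.05
tcp_pos: [0.6361, 0.0284, 0.1011]
orientation: [0.628, 0.778, 0.0, 0.0]
contact_force: [-3.5, -0.9, 5.0]
width: 0.331
finger_force: 60.3
```

Contact at the expected height. Releasing.

Request:
send_rows(
  series=[
    [0,0,0,0,0,0],
    [0,0,0,0,0,0],
    [0,0,0,0,0,0],
    [0,0,0,0,0,0],
  ],
  claw=0.05,
)

```text
clock: 12.55
tcp_pos: [0.6361, 0.0284, 0.1008]
orientation: [0.628, 0.778, 0.0, -0.0]
contact_force: [-0.2, 0.1, -0.5]
width: 0.586
finger_force: 0.0
```

```bash
python3 - <<'E'
from h import *
im,c=grab('wrist','w7')
s=bot.read_state();print(s['tcp_pos'],s['contact_force'],s['width'])
# blue collar top extent vs expected at z=.114
th=np.linspace(0,2*np.pi,100)
P=proj(c,np.c_[.636+.015*np.cos(th),.0293+.015*np.sin(th),0*th+.114]);print(P.min(0),P.max(0))
F=proj(c,np.c_[.636+.032*np.cos(th),.0293+.032*np.sin(th),0*th+.088])
o=im[...,::-1].copy()
for q in(P,F):cv2.polylines(o,[np.round(q).astype(int)],True,(0,255,0),1)
cv2.imwrite('pics/w7b.png',cv2.resize(o[180:400,140:420],(760,597),interpolation=cv2.INTER_CUBIC))
E
```

```text
[0.63613604 0.02844493 0.10079146] [-1.19902181  0.73449856 -0.60218106] 0.5860429798334386
[243.81986425 270.14395276] [319.12178676 335.65274763]
```

View pics/w7b.png

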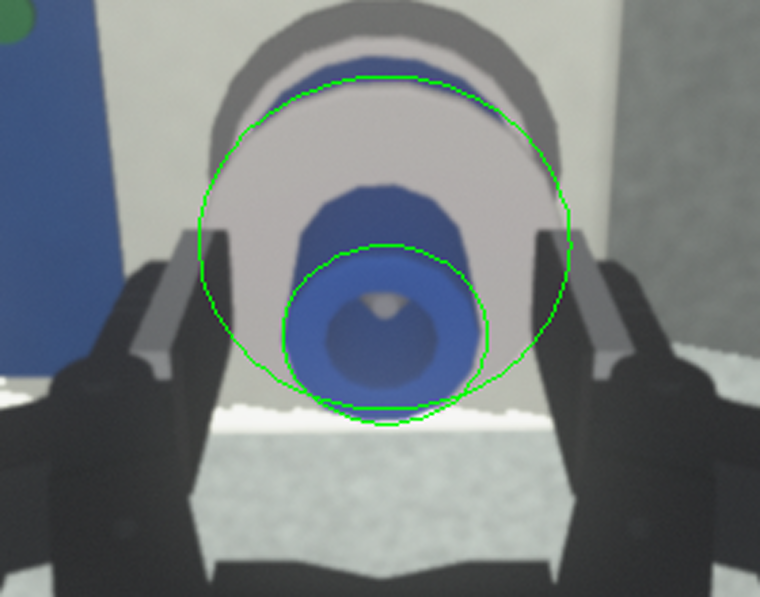

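The reel sits flat on the seat with the spindle tip visible inside the bore, and the model outline agrees. Raising clear while I fit the dispenser yaw and handle from existing images.

Request:
send_rows(
  series=[
    [0,0,0.005,0,0,0],
    [0,0,0.015,0,0,0],
    [0,0,0.03,0,0,0],
    [0,0,0.03,0,0,0],
    [0,0,0,0,0,0],
    [0,0,0,0,0,0],
  ],
)

```text
clock: 13.35
tcp_pos: [0.6361, 0.0284, 0.1809]
orientation: [0.628, 0.778, 0.0, 0.0]
contact_force: [0.6, -0.1, -0.4]
width: 0.587
finger_force: 0.0
```

```bash
python3 - <<'E'
from h import *
from scipy.optimize import minimize
A=cam('w5')
C=[at_z(A,(u+80,v),.05)[:2] for u,v in [(84,18),(291,16),(283,192),(101,192)]]
for i,j in((0,1),(3,2)):d=C[j]-C[i];print('x-edge',np.degrees(np.arctan2(d[1],d[0])),np.linalg.norm(d))
for i,j in((3,0),(2,1)):d=C[j]-C[i];print('y-edge',np.degrees(np.arctan2(-d[0],d[1])),np.linalg.norm(d))
print('centre',np.mean(C,0))
def mask(n):
    h=cv2.cvtColor(cv2.imread(f'pics/{n}.png'),cv2.COLOR_BGR2HSV)
    m=((h[...,0]<=14)&(h[...,1]>130)&(h[...,2]>50)).astype(np.uint8)
    return m
SP=np.array([.636,.0293])
def model(c,p):
    hx,hy,th=p; e=np.array([np.cos(th),np.sin(th)]);n=np.array([-e[1],e[0]]);o=np.array([hx,hy])
    X=[[*(o+a*.006*e+b*.02*n),z] for a in(-1,1) for b in(-1,1) for z in(.035,.087)]
    hull=cv2.convexHull(np.round(proj(c,X)*16).astype(np.int32))
    m=np.zeros((420,560),np.uint8);cv2.fillPoly(m,[hull],1,shift=4);return m
cams={}
for n in('w5','top0','scene0'):
    m=mask(n);c=cam(n);u,v=proj(c,[.5,0,.07])[0].astype(int)
    w=np.zeros_like(m);w[max(v-60,0):v+60,max(u-60,0):u+60]=1;m=m*w;cams[n]=(c,m)
    ys,xs=np.nonzero(m);print(n,m.sum(),xs.min(),xs.max(),ys.min(),ys.max(),xs.mean(),ys.mean())
for th in np.radians([9,11,12,13,14,15]):
    p=[*(SP-.138*np.array([np.cos(th),np.sin(th)])),th];r=[]
    for n,(c,m) in cams.items():
        q=model(c,p);ys,xs=np.nonzero(q);my,mx=np.nonzero(m);r.append((n,round((q&m).sum()/(q|m).sum(),2),round(mx.mean()-xs.mean(),1),round(my.mean()-ys.mean(),1)))
    print(np.degrees(th).round(),np.round(p,4),r)
E
```

```text
x-edge 12.63538233777086 0.15343600044041206
x-edge 12.127765376023449 0.15660843832832097
y-edge 12.48125935081554 0.13327904307779267
y-edge 13.82982242495661 0.13469529667509278
centre [0.60783628 0.02332643]
w5 2304 89 139 87 143 113.99175347222223 113.66840277777777
top0 80 244 257 229 236 250.3875 232.5125
scene0 257 247 314 155 215 298.31517509727627 201.30739299610894
9.0 [0.4997 0.0077 0.1571] [('w5', np.float64(0.42), np.float64(-9.7), np.float64(12.7)), ('top0', np.float64(0.35), np.float64(3.6), np.float64(2.0)), ('scene0', np.float64(0.39), np.float64(-11.5), np.float64(-9.4))]
11.0 [0.5005 0.003  0.192 ] [('w5', np.float64(0.51), np.float64(-10.5), np.float64(6.2)), ('top0', np.float64(0.37), np.float64(1.9), np.float64(2.5)), ('scene0', np.float64(0.49), np.float64(-9.5), np.float64(-9.4))]
12.0 [0.501  0.0006 0.2094] [('w5', np.float64(0.53), np.float64(-10.8), np.float64(2.8)), ('top0', np.float64(0.39), np.float64(1.1), np.float64(2.6)), ('scene0', np.float64(0.57), np.float64(-8.7), np.float64(-9.2))]
13.0 [ 0.5015 -0.0017  0.2269] [('w5', np.float64(0.54), np.float64(-11.3), np.float64(-0.7)), ('top0', np.float64(0.4), np.float64(0.5), np.float64(2.7)), ('scene0', np.float64(0.58), np.float64(-7.9), np.float64(-9.2))]
14.0 [ 0.5021 -0.0041  0.2443] [('w5', np.float64(0.53), np.float64(-11.8), np.float64(-3.9)), ('top0', np.float64(0.33), np.float64(-0.7), np.float64(3.3)), ('scene0', np.float64(0.55), np.float64(-7.0), np.float64(-9.4))]
15.0 [ 0.5027 -0.0064  0.2618] [('w5', np.float64(0.47), np.float64(-12.5), np.float64(-7.3)), ('top0', np.float64(0.33), np.float64(-1.6), np.float64(3.3)), ('scene0', np.float64(0.54), np.float64(-6.3), np.float64(-9.4))]
```

The box is 160 mm along x, so the handle is 148 mm from the spindle. I'll refit freely.

```bash
python3 - <<'E'
from h import *
from scipy.optimize import minimize
def mask(n):
    h=cv2.cvtColor(cv2.imread(f'pics/{n}.png'),cv2.COLOR_BGR2HSV)
    return ((h[...,0]<=14)&(h[...,1]>130)&(h[...,2]>50)).astype(np.uint8)
def pts(p,zs=(.031,.087)):
    hx,hy,th=p;e=np.array([np.cos(th),np.sin(th)]);n=np.array([-e[1],e[0]]);o=np.array([hx,hy])
    return [[*(o+a*.006*e+b*.02*n),z] for a in(-1,1) for b in(-1,1) for z in zs]
def model(c,p):
    m=np.zeros((420,560),np.uint8);cv2.fillPoly(m,[cv2.convexHull(np.round(proj(c,pts(p))*16).astype(np.int32))],1,shift=4)
    return cv2.GaussianBlur(m.astype(float),(0,0),1)
c=cam('w5');m=mask('w5');m[:,180:]=0;m=cv2.GaussianBlur(m.astype(float),(0,0),1)
cost=lambda p:((model(c,p)-m)**2).sum()
for th0 in(.2,.23):
    r=minimize(cost,[.4917,-.0035,th0],method='Nelder-Mead',options=dict(initial_simplex=[[.4917,-.0035,th0],[.496,-.0035,th0],[.4917,0,th0],[.4917,-.0035,th0+.05]],xatol=1e-5))
    print(r.x,r.fun,m.sum(),np.hypot(*(r.x[:2]-[.636,.0293])),np.arctan2(.0293-r.x[1],.636-r.x[0]))
E
```

```text
[ 0.49310072 -0.00308052  0.19049933] 255.59415902777238 2304.0 0.14652201741831175 0.22283375963091356
[ 0.4931381  -0.00260424  0.2411087 ] 273.3833595879513 2304.0 0.14638101698435496 0.21971695436362715
```

Request:
send_rows(
  series=[
    [-0.024,-0.005,0,0,0,0],
    [-0.036,-0.008,0,0,0,0],
    [-0.036,-0.008,0,0,0,0],
    [-0.036,-0.008,0,0,0,0],
    [-0.012,-0.003,0,0,0,0],
    [0,0,0,0,0,0],
    [0,0,0,0,0,0],
  ],
  claw=0.038,
)

```text
clock: 14.22
tcp_pos: [0.4929, -0.0034, 0.1806]
orientation: [0.628, 0.778, 0.0, 0.0]
contact_force: [0.1, -0.7, 0.1]
width: 0.442
finger_force: 0.0
```

```bash
python3 - <<'E'
from h import *
from scipy.optimize import minimize
im,c=grab('wrist','w8');s=bot.read_state();print(s['tcp_pos'],s['width'],s['joints'].round(2))
h=cv2.cvtColor(im,cv2.COLOR_RGB2HSV);m=((h[...,0]<=14)&(h[...,1]>130)&(h[...,2]>40)).astype(np.uint8)
n,l,st,ce=cv2.connectedComponentsWithStats(m);print([(list(a),b.round(1)) for a,b in zip(st[1:],ce[1:]) if a[4]>60])
def pts(p,zs=(.031,.087)):
    hx,hy,th=p;e=np.array([np.cos(th),np.sin(th)]);n=np.array([-e[1],e[0]]);o=np.array([hx,hy])
    return [[*(o+a*.006*e+b*.02*n),z] for a in(-1,1) for b in(-1,1) for z in zs]
P=proj(c,pts([.4928,-.0030,.22]));print('pred',P.min(0),P.max(0))
print('top face',proj(c,pts([.4928,-.0030,.22],(.087,))).round(1))
E
```

```text
[ 0.49291305 -0.00338342  0.18054003] 0.4488611394049109 [-0.01  0.22 -0.18  1.18  0.    1.35]
[([np.int32(271), np.int32(174), np.int32(16), np.int32(68), np.int32(971)], array([278.9, 208.5]))]
pred [271.55495114 172.44800804] [289.45881747 244.29600812]
top face [[272.5 244.3]
 [271.6 189.5]
 [289.5 244.1]
 [289.4 189.4]]
```

The handle is centred under the jaws within about 1 mm. Descending and gripping.

Request:
send_rows(
  series=[
    [0,0,-0.02,0,0,0],
    [0,0,-0.03,0,0,0],
    [-0.0005,0,-0.03,0,0,0],
    [0,0,-0.02,0,0,0],
    [0,0,-0.012,0,0,0],
    [0,0,-0.004,0,0,0],
    [0,0,0,0,0,0],
    [0,0,0,0,0,0],
  ],
)

```text
clock: 15.28
tcp_pos: [0.4921, -0.0036, 0.0655]
orientation: [0.628, 0.778, 0.0, 0.0]
contact_force: [-0.8, -0.3, 1.0]
width: 0.448
finger_force: 0.0
```

Request:
send_rows(
  series=[
    [0,0,0,0,0,0],
    [0,0,0,0,0,0],
    [0,0,0,0,0,0],
    [0,0,0,0,0,0],
    [0,0,0,0,0,0],
    [0,0,0,0,0,0],
  ],
  claw=0.004,
)

```text
clock: 16.02
tcp_pos: [0.4921, -0.0035, 0.0653]
orientation: [0.628, 0.778, 0.0, 0.0]
contact_force: [0.4, 2.1, 6.6]
width: 0.129
finger_force: 60.2
```

Request:
send_rows(
  series=[
    [-0.002,-0.0004,0,0,0,0],
    [-0.0039,-0.0009,0,0,0,0],
    [-0.0049,-0.0011,0,0,0,0],
    [-0.0049,-0.0011,0,0,0,0],
    [-0.0049,-0.0011,0,0,0,0],
    [-0.0049,-0.0011,0,0,0,0],
    [-0.0049,-0.0011,0,0,0,0],
    [-0.0049,-0.0011,0,0,0,0],
    [-0.0049,-0.0011,0,0,0,0],
    [-0.0039,-0.0008,0,0,0,0],
    [0,0,0,0,0,0],
    [0,0,0,0,0,0],
  ],
)

```text
clock: 17.52
tcp_pos: [0.449, -0.0134, 0.0653]
orientation: [0.628, 0.778, 0.001, 0.001]
contact_force: [10.8, 1.8, -1.9]
width: 0.132
finger_force: 59.1
```

Request:
send_rows(
  series=[
    [-0.0025,-0.0006,0,0,0,0],
    [-0.002,-0.0004,0,0,0,0],
    [-0.001,-0.0002,0,0,0,0],
    [0,0,0,0,0,0],
    [0,0,0,0,0,0],
  ],
)

```text
clock: 18.15
tcp_pos: [0.4437, -0.0146, 0.0653]
orientation: [0.628, 0.778, 0.001, 0.001]
contact_force: [12.0, 1.4, -2.7]
width: 0.132
finger_force: 58.9
```

Request:
send_rows(
  series=[
    [-0.0005,-0.0001,0,0,0,0],
    [-0.0005,-0.0001,0,0,0,0],
    [0,0,0,0,0,0],
    [0,0,0,0,0,0],
  ],
)

```text
clock: 18.65
tcp_pos: [0.4433, -0.0147, 0.0654]
orientation: [0.628, 0.778, 0.001, 0.002]
contact_force: [16.3, 2.3, -8.3]
width: 0.131
finger_force: 58.6
```

Request:
send_rows(
  series=[
    [-0.0005,-0.0001,0,0,0,0],
    [0,0,0,0,0,0],
    [0,0,0,0,0,0],
    [0,0,0,0,0,0],
    [0,0,0,0,0,0],
    [0,0,0,0,0,0],
    [0,0,0,0,0,0],
    [0,0,0,0,0,0],
    [0,0,0,0,0,0],
    [0,0,0,0,0,0],
  ],
)

```text
clock: 19.9
tcp_pos: [0.4433, -0.0146, 0.0654]
orientation: [0.628, 0.778, 0.002, 0.002]
contact_force: [20.8, 2.6, -11.0]
width: 0.129
finger_force: 58.6
```

It's at the stop: force rises with no motion. Guiding it back.

Request:
send_rows(
  series=[
    [0.002,0.0004,0,0,0,0],
    [0.0039,0.0009,0,0,0,0],
    [0.0049,0.0011,0,0,0,0],
    [0.0049,0.0011,0,0,0,0],
    [0.0049,0.0011,0,0,0,0],
    [0.0049,0.0011,0,0,0,0],
    [0.0049,0.0011,0,0,0,0],
    [0.0049,0.0011,0,0,0,0],
    [0.0049,0.0011,0,0,0,0],
    [0.0039,0.0009,0,0,0,0],
    [0,0,0,0,0,0],
    [0,0,0,0,0,0],
  ],
)

```text
clock: 21.4
tcp_pos: [0.4855, -0.005, 0.0653]
orientation: [0.628, 0.778, 0.001, 0.001]
contact_force: [5.8, 0.5, 4.0]
width: 0.128
finger_force: 60.9
```

Request:
send_rows(
  series=[
    [0.002,0.0004,0,0,0,0],
    [0.0015,0.0004,0,0,0,0],
    [0.001,0.0002,0,0,0,0],
    [0,0,0,0,0,0],
    [0,0,0,0,0,0],
  ],
)

```text
clock: 22.02
tcp_pos: [0.4899, -0.004, 0.0652]
orientation: [0.628, 0.778, 0.0, 0.001]
contact_force: [4.7, -0.2, 5.6]
width: 0.127
finger_force: 61.3
```

Request:
send_rows(
  series=[
    [0.001,0.0002,0,0,0,0],
    [0.0007,0.0002,0,0,0,0],
    [0.0005,0.0001,0,0,0,0],
    [0,0,0,0,0,0],
    [0,0,0,0,0,0],
  ],
)

```text
clock: 22.65
tcp_pos: [0.492, -0.0035, 0.0653]
orientation: [0.628, 0.778, 0.0, 0.001]
contact_force: [4.8, -0.1, 5.5]
width: 0.128
finger_force: 61.3
```

Request:
send_rows(
  series=[
    [0.0005,0.0001,0,0,0,0],
    [0,0,0,0,0,0],
    [0,0,0,0,0,0],
  ],
)

```text
clock: 23.02
tcp_pos: [0.4921, -0.0035, 0.0652]
orientation: [0.628, 0.778, 0.0, 0.0]
contact_force: [0.8, -1.1, 10.3]
width: 0.129
finger_force: 61.8
```

Request:
send_rows(
  series=[
    [0.0005,0.0001,0,0,0,0],
    [0,0,0,0,0,0],
    [0,0,0,0,0,0],
  ],
)

```text
clock: 23.4
tcp_pos: [0.4921, -0.0035, 0.0652]
orientation: [0.628, 0.778, -0.0, 0.0]
contact_force: [-2.7, -1.7, 12.3]
width: 0.13
finger_force: 62.3
```

Fully home, pushing on the home stop. Releasing and rising straight up.

Request:
send_rows(
  series=[
    [0,0,0,0,0,0],
    [0,0,0,0,0,0],
    [0,0,0,0,0,0],
    [0,0,0,0,0,0],
  ],
  claw=0.036,
)

```text
clock: 23.9
tcp_pos: [0.4922, -0.0033, 0.0647]
orientation: [0.628, 0.778, -0.0, -0.0]
contact_force: [-0.2, -0.1, 0.0]
width: 0.419
finger_force: 0.0
```

Request:
send_rows(
  series=[
    [0,0,0.005,0,0,0],
    [0,0,0.02,0,0,0],
    [0,0,0.03,0,0,0],
    [0,0,0.04,0,0,0],
    [0,0,0.02,0,0,0],
    [0,0,0,0,0,0],
    [0,0,0,0,0,0],
    [0,0,0,0,0,0],
  ],
)

```text
clock: 24.9
tcp_pos: [0.4917, -0.0032, 0.1789]
orientation: [0.628, 0.778, -0.0, -0.001]
contact_force: [0.0, -0.7, 0.1]
width: 0.418
finger_force: 0.0
```

```bash
python3 - <<'E'
from h import *
def org(im):
    h=cv2.cvtColor(im,cv2.COLOR_RGB2HSV);m=((h[...,0]<=14)&(h[...,1]>130)&(h[...,2]>40)).astype(np.uint8)
    n,l,st,ce=cv2.connectedComponentsWithStats(m);return [(list(map(int,a)),b.round(1)) for a,b in zip(st[1:],ce[1:]) if a[4]>60]
im,c=grab('wrist','w9');s=bot.read_state();print(s['clock'],s['tcp_pos'],s['contact_force']);print(org(im))
th=np.linspace(0,2*np.pi,100)
# full reel check in scene: blue collar pixels vs predicted
im,c=grab('scene','scene2');h=cv2.cvtColor(im,cv2.COLOR_RGB2HSV)
b=((abs(h[...,0].astype(int)-112)<14)&(h[...,1]>120)).astype(np.uint8)
n,l,st,ce=cv2.connectedComponentsWithStats(b)
print('blue',[(list(map(int,a)),q.round(1)) for a,q in zip(st[1:],ce[1:]) if 20<a[4]<900])
print('pred collar',proj(c,[[.636,.0293,.101],[.636,.0293,.114],[.636,.0293,.071]]))
# other objects unchanged: diff scene0/scene2 around them
a=cv2.imread('pics/scene0.png').astype(int)
for nme,(x,y) in dict(empty=(295,288),dropper=(567,270),stain=(353,230),petri=(586,452),pen=(181,293)).items():
    u,v=int(x*.7),int(y*.7);print(nme,np.abs(a[v-15:v+15,u-15:u+15]-im[v-15:v+15,u-15:u+15,::-1]).mean().round(2))
E
```

```text
24.95 [ 0.49180235 -0.00324817  0.17898164] [-0.05871291 -0.96378612 -0.03220091]
[([273, 175, 16, 69, 999], array([280.8, 209.9]))]
blue [([0, 7, 11, 31, 181], array([ 3.2, 22.6])), ([122, 186, 9, 39, 169], array([126.1, 205.5])), ([288, 228, 39, 12, 439], array([306.1, 233.6])), ([303, 243, 12, 16, 154], array([308.5, 250.5])), ([297, 260, 21, 9, 58], array([306.9, 265.7])), ([508, 376, 12, 10, 91], array([513.5, 380.7])), ([510, 403, 12, 11, 99], array([515.6, 408.2]))]
pred collar [[309.18078988 250.58730536]
 [309.47341328 248.0133242 ]
 [308.52974458 256.31573484]]
empty 5.27
dropper 18.41
stain 4.51
petri 6.43
pen 4.9
```

The handle is home, the reel is at its predicted place, and the other items are untouched (the dropper difference is where the arm's shadow fell in the first picture).

```bash
python3 -c "
from station import bot
print(bot.hand_in())"
```

```text
the job is handed in; nothing more can be done
None
```

The full blue reel is seated on the spindle and released; the feed slide was pulled to its stop, held about 1 s and guided back home; the job was handed in at about 25 s of the 62 s limit, and no verdict was returned.

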